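# Dry the cam: shut its bay and start its fan

### The job

The climbing cam needs drying: slide the drying cabinet's door fully home, to its end stop, over the bay that holds the cam. Then start that bay's fan: twist the spring-return knob in front of it clockwise to its stop, hold it there for a moment, and let it spring back. Do not turn the other bay's knob, start no fan before the door is home, and leave the gear in the bays and on the bench where it lies.

Things in the scene. Friction and masses are not known exactly. Their poses are not given: they have to be found in the camera images.
- cabinet: smoke-grey acrylic drying cabinet fixed to the bench, box 372 wide (y), 180 deep (x), 114 high, open on top; along its front (robot side) a grey ledge 110 deep, 50 high carries two knobs. Origin under the middle of the box; x to the back, y to the left seen from the robot, z up. A left and a right bay, each about 123 wide, with a solid grey fan housing 114 wide between them
- bay_left (a point): centre of the left bay's floor, 12 above the bench, 120 to the left (+y) of the cabinet's middle
- bay_right (a point): centre of the right bay's floor, 12 above the bench, 120 to the right (-y) of the cabinet's middle
- door (a joint): sliding door: smoke-grey plate 184 deep (x), 124 wide (y), 6 thick on the cabinet's top, top face 120 above the bench; metres along the cabinet's y: 0 midway over the fan housing, +0.12 (stop) home over the left bay, -0.12 (stop) home over the right bay; starts near the middle; about 2 N of friction, stays where it is left
- door_tab (a point): middle of the top of the aluminium tab on the door, 162 above the bench; the tab is 64 long along the cabinet's x, 12 thick along y and stands 42 above the door plate; axes as the cabinet
- knob_left (a joint): the knob of the left bay's fan (rad); rests at 0 with its bar 0.6 rad anticlockwise of the cabinet's x axis (seen from above), grows clockwise to the stop at 1.2 rad; a light spring (0.04 N m at rest, 0.14 N m at the stop) drives it back to 0 when let go
- knob_right (a joint): the knob of the right bay's fan (rad); rests at 0 with its bar 0.6 rad anticlockwise of the cabinet's x axis (seen from above), grows clockwise to the stop at 1.2 rad; a light spring (0.04 N m at rest, 0.14 N m at the stop) drives it back to 0 when let go
- knob_left_grip (a point): point on the axis of the left knob, at gripping height, 12 mm below the top of its bar, 34 mm above the ledge; x runs along the bar, z up. The black bar is 64 long, 14 thick and 34 tall and stands on a 60 diameter disc on the ledge; 120 to the left of the cabinet's middle, 150 in front of it
- knob_right_grip (a point): point on the axis of the right knob, at gripping height, 12 mm below the top of its bar, 34 mm above the ledge; x runs along the bar, z up. The black bar is 64 long, 14 thick and 34 tall and stands on a 60 diameter disc on the ledge; 120 to the right of the cabinet's middle, 150 in front of it
- cam: silver climbing cam, 135 long, 68 wide, 44 high, lying in one of the bays: four round lobes on an axle at its +x end, a stem with a cross-bar trigger, and a thumb loop at its -x end; origin at mid-length on its underside
- belay: steel belay device lying in the other bay: box with two slots, 70 by 56 by 30, and a wire loop reaching 75 along -x; origin under the middle of the box
- headlamp: bystander: red plastic headlamp, 62 by 90 by 45, origin under its middle
- nut_tool: bystander: flat green nut tool 203 long along x, 22 wide, 6 thick, origin on its underside near the middle
- carabiner: bystander: steel carabiner lying flat on the ledge between the knobs, 117 long along x, 65 wide, 12 thick, origin on its underside at the middle
- mug: bystander: steel mug, 80 diameter, 90 high, handle at its +y, origin under its middle
- tape: bystander: roll of tape lying flat, 100 diameter, 25 high, origin under its middle
- tin: bystander: round tin, 70 diameter, 60 high, origin under its middle
There are look-alikes about, which are no part of the job. Leave any black, blue or yellow look-alike of the cam alone.

How it is judged:
On the way, in this order (a step that is already met when the one before it is completed fails the run):
1. the door is fully home over the bay that holds the cam (((y of cam in the frame of cabinet above 0 m and value of joint door above 0.115 m) or (y of cam in the frame of cabinet below 0 m and value of joint door below -0.115 m))), for 0.2 s.
2. the knob of the cam's bay is twisted clockwise to its stop, with the door home (((y of cam in the frame of cabinet above 0 m and value of joint door above 0.115 m and value of joint knob_left above 1.1 rad) or (y of cam in the frame of cabinet below 0 m and value of joint door below -0.115 m and value of joint knob_right above 1.1 rad))), for 0.1 s.
3. the knob has sprung back (value of joint each of knob_left, knob_right below 0.1 rad), for 0.2 s.
At the end, for the whole second after the job is handed in: The door is home over the bay that holds the cam (within 5 mm of its end stop), both knobs are back at rest (within 0.1 rad), and the cam, the belay device and the six bystanders lie at rest within 30 mm of where they began (all of step 3 and ((y of cam in the frame of cabinet above 0 m and value of joint door above 0.115 m) or (y of cam in the frame of cabinet below 0 m and value of joint door below -0.115 m)) and distance of each of cam, belay, headlamp, nut_tool, carabiner, mug, tape, tin from where it was at the start of the episode below 0.03 m and linear speed of each of cam, belay below 0.02 m/s); the robot touches nothing.
It fails at once if the knob of the bay without the cam is turned by more than 0.3 rad ((y of cam in the frame of cabinet above 0 m and value of joint knob_right above 0.3 rad) or (y of cam in the frame of cabinet below 0 m and value of joint knob_left above 0.3 rad)).
It fails at once if a knob is turned by more than 0.3 rad while the door is not home over the cam's bay (value of joint any of knob_left, knob_right above 0.3 rad and not ((y of cam in the frame of cabinet above 0 m and value of joint door above 0.115 m) or (y of cam in the frame of cabinet below 0 m and value of joint door below -0.115 m))).
It fails at once if the cam or the belay device is moved by more than 30 mm (distance of any of cam, belay from where it was at the start of the episode above 0.03 m).
It fails at once if a bystander on the bench is moved by more than 30 mm (distance of any of headlamp, nut_tool, carabiner, mug, tape, tin from where it was at the start of the episode above 0.03 m).
It also fails if it takes over 58 s, if anything falls off the work surface, if the arm or the gripper's body presses on something with over 40 N, if the wrist force passes 120 N, or if a joint passes its speed limit or range.

### The arm

A 7-joint arm with a two-finger parallel gripper is mounted at the origin on the work surface. World frame = base frame: x ahead of the robot, y to its left, z up, the work surface at z = 0. Lengths are in m, angles in rad, forces in N, time in s.
With the tool pointing down it reaches from about 0.35 to 0.9 m from the base axis. Payload 19.9 kg.
Tool frame: the origin (TCP) lies on the centre line of the jaws, within the pads' length; the fingertips stand 17 mm ahead of it and the grasp point (between the pads) lies 2 mm behind it (robot.tip_reach is the distance from the TCP to the fingertips, in m); z points along the fingers, y is the line along which they close (so a half turn about z gives the same grasp; the last joint's range is limited). The gripper opens to 94 mm and grips with 3 to 60 N. Pads are 16 mm wide; open, the fingers measure 119 mm over their backs; the gripper's body (75 mm by 177 mm) begins 78 mm behind the grasp point.
Start: joints at [1.242, 0.417, -0.01, 1.614, 0.005, 1.111, -0.053], TCP at [0.177, -0.599, 0.192] pointing down, gripper open.
Joint ranges: [-2.81, 2.81], [-0.39, 2.02], [-1.27, 1.25], [0.06, 2.57], [-1.19, 4.33], [0.19, 2], [-2.82, 2.82]. Speed limits (rad/s): [1.89, 1.89, 2.39, 2.39, 3.01, 3.01, 3.01].

### API

Orientations are given as a unit quaternion [x, y, z, w].
In Python, from bench import get_state, vision, robot, finder gives the robot as it stands.
- The arm moves only by the tool send_rows, never from a script. Its argument "plan" is a list of rows, each an object of numbers: "grip": the closure, from 0 (fully open) to 1 (shut); "tx", "ty", "tz": the shift along the tool's x, y, z in mm; "roll": the turn about the tool's z in degrees. In form: [{"grip": .., "tx": .., "ty": .., "tz": .., "roll": ..}, ...]. A call has 1 to 20 rows; each row is the pose to reach, as a shift and turn from the pose commanded when the call began, along the tool's axes at that moment; what a row does not reach only later rows make up. A row lasts 1/8 s, in which the tool goes at most 62.5 mm and 10.7 degrees, less where a joint would pass 70% of its speed; a pose out of reach is approached as far as the arm can. A call with a gripper value outside its range is refused whole. The fingers move at their own pace and stop on an object; "force" is the grip in N (left out, the last holds). Time passes only in rows, so rows that repeat a pose let the fingers close. It gives the time, the measured TCP pose, the force, the opening and the grip force at its end, in the units of the state.
- get_state(): the state, without advancing time (a new reading comes with each control period).
- vision.capture(name): name is "side" or "top" or "wrist"; returns the picture (480x640x3 uint8, red, green, blue); there is no depth.
- vision.camera_info(name): a dict with "fx", "fy", "cx", "cy" (pixels), "camera_from_world" (4x4, takes a point from world to camera coordinates). Camera axes: x right, y down, z forward; pixel columns grow to the right and rows downward; lengths in m; the calibration is good to about 2 mm. A picture is of the moment at which its call begins: read the wrist's pose just before it. camera_info takes no time and is no camera call; for the wrist camera it gives the pose at the moment of the call.
- robot.job_done(): hands the job in; it is judged then, once.
Trained networks look in the newest picture that a camera, given by its name, has taken for a name from the list of things; names that differ only in an ending like _2 or _b are one class to them, and where a whole thing is asked for, a point or a joint stands for the part that bears it (a point fixed in the world has none). Each returns a list of dicts, best first, with "score" (0 to 1); they miss things now and then, are a little off and sometimes report something else, mostly with a low value. They report only what shows in the picture. A call takes as long as a camera call. They do not tell look-alikes from the thing itself.
- finder.spot_in(thing, camera): "position" ([x, y, z] in m, in world coordinates, good to about 4 mm: the middle of the surface that is visible of it).
The state is a dict: "time_s": time; "joints": joint angles; "joint_velocities": joint speeds; "joint_efforts": joint torques, N m; "eef_pos": TCP position; "eef_rot": TCP orientation; "wrist_force": force on the tool from outside, world axes, zero at the start; "torque": the same for the moment, N m; "width": opening from 0.0 (shut) to 1.0 (fully open); "gripper_force": force on a finger pad.
Only numpy, scipy, OpenCV 4.12 (cv2) and the standard library are available. Lean on these libraries where they do the work, as an engineer would, in place of code of your own. Each camera call takes 0.05 s, during which the arm holds its last target. There are 200 camera calls.

## Working session

There is one attempt and no reset: what is moved stays moved. The work goes in short steps, Python scripts to look and compute and a tool call to move; the robot and the scene stay as the last step left them, time stands still between calls to the robot, and variables do not carry over. Pictures are saved under pics/ and viewed, at most 10 in all, crops included, and the job is handed in when it is done.

Besides the shell and the picture viewer there is one more tool, called after "Request:" as a command line: name --argument value ..., lists and objects as JSON in quotes. send_rows: Moves the arm, as the interface text tells. Its arguments: {"type":"object","properties":{"plan":{"type":"array"},"force":{"type":"number"}},"required":["plan"]}

```bash
mkdir -p pics; python3 - <<'E'
from bench import get_state, vision, robot, finder
import cv2
s=get_state();print(s['time_s'],s['eef_pos'],s['eef_rot'],s['width'])
for c in ['top','side']:
    cv2.imwrite(f'pics/{c}.png',vision.capture(c)[:,:,::-1])
    for t in ['cabinet','cam','belay','door_tab','knob_left_grip','knob_right_grip','carabiner']:
        for d in finder.spot_in(t,c)[:3]: print(c,t,[round(float(v),3) for v in d['position']],round(d['score'],2))
E
```

```text
0.0 [ 0.17670521 -0.59909414  0.19184322] [ 9.89735561e-01  1.42909615e-01 -1.10413392e-04 -5.91410424e-04] 0.9992328677920386
top cabinet [0.6, 0.08, 0.05] 0.71
top cam [0.317, 0.182, 0.019] 0.95
top cam [0.362, -0.305, 0.024] 0.89
top cam [0.644, 0.066, 0.12] 0.62
top belay [0.645, 0.068, 0.12] 0.7
top belay [0.668, 0.194, 0.019] 0.58
top belay [0.503, 0.104, 0.062] 0.28
top door_tab [0.645, 0.065, 0.12] 0.58
top knob_left_grip [0.534, 0.22, 0.064] 0.76
top knob_right_grip [0.474, -0.006, 0.063] 0.9
top knob_right_grip [0.67, 0.19, 0.02] 0.44
top carabiner [0.503, 0.11, 0.063] 0.87
side cabinet [0.605, 0.011, 0.071] 0.95
side cam [0.359, -0.331, 0.028] 0.95
side cam [0.448, 0.393, 0.023] 0.77
side cam [0.326, 0.171, 0.023] 0.56
side door_tab [0.531, 0.214, 0.074] 0.69
side door_tab [0.645, 0.06, 0.12] 0.58
side knob_left_grip [0.531, 0.213, 0.072] 0.71
side knob_right_grip [0.479, -0.016, 0.077] 0.97
side carabiner [0.502, 0.097, 0.058] 0.74
```

View pics/top.png

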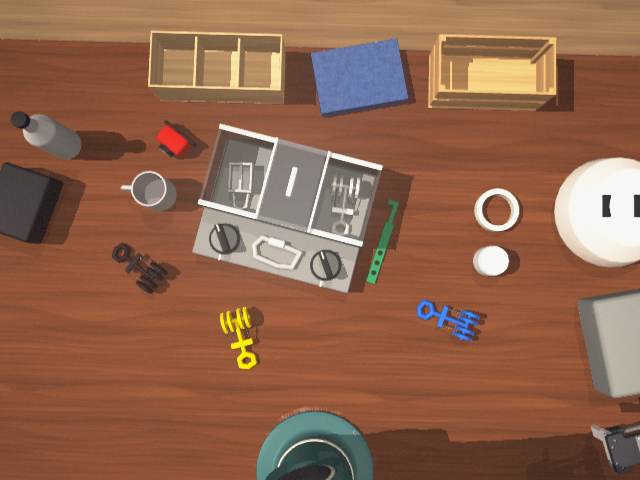

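View pics/side.png

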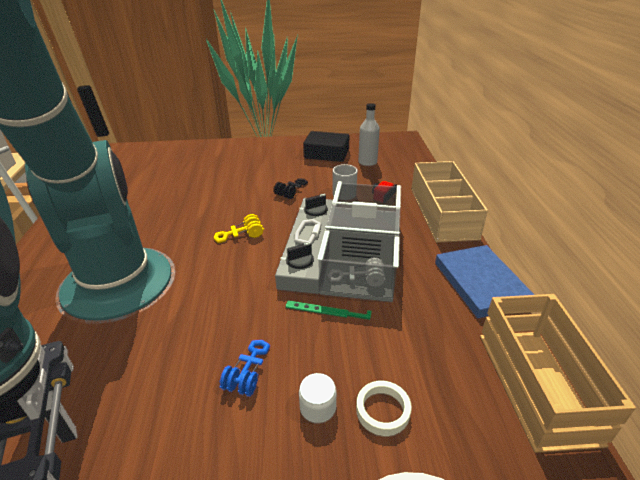

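The silver cam is in the right bay (about 345,200), with the belay device in the left (240,180). The tab is at (291,181) and the right knob at (326,265). I'll fit the cabinet pose next.

```bash
cat > h.py <<'E'
import numpy as np, cv2
from bench import get_state, vision, robot, finder
from scipy.spatial.transform import Rotation as R
def proj(P,c,i=None):
    i=i or vision.camera_info(c); P=np.atleast_2d(P)
    q=(np.asarray(i['camera_from_world'])@np.c_[P,np.ones(len(P))].T)[:3]
    return np.c_[i['fx']*q[0]/q[2]+i['cx'], i['fy']*q[1]/q[2]+i['cy']]
def w(p,P):
    P=np.atleast_2d(np.array(P,float)); c,s=np.cos(p[2]),np.sin(p[2])
    return np.c_[p[0]+c*P[:,0]-s*P[:,1],p[1]+s*P[:,0]+c*P[:,1],P[:,2]]
E
python3 - <<'E'
from h import *
from scipy.optimize import least_squares
M=np.array([[.09,.186,.114],[.09,-.186,.114],[-.09,-.186,.114],[-.2,.186,.05],[-.2,-.186,.05]])
px=np.array([[220,126],[382,167],[360,243],[194,252],[349,292]])
r=least_squares(lambda p:(proj(w(p,M),'top')-px).ravel(),[.64,.08,-.26])
p=r.x;print(p,r.fun.round(1));np.save('p.npy',p)
im=cv2.imread('pics/top.png');a=np.zeros((0,2))
f=4;x0,y0=190,120
big=cv2.resize(im[y0:y0+180,x0:x0+200],None,fx=f*.83,fy=f*.83,interpolation=cv2.INTER_CUBIC);k=f*.83
def box(xa,xb,ya,yb,z,col):
    q=proj(w(p,[[xa,ya,z],[xb,ya,z],[xb,yb,z],[xa,yb,z]]),'top')
    cv2.polylines(big,[np.int32((q+.5-[x0,y0])*k)],True,col,1)
box(-.09,.09,-.186,.186,.114,(0,255,0)); box(-.2,-.09,-.186,.186,.05,(255,255,0))
box(-.032,.032,-.006,.006,.162,(0,0,255));box(-.092,.092,-.062,.062,.12,(0,0,255))
for s in(1,-1):
    t=np.linspace(0,6.28,40);q=proj(w(p,np.c_[-.15+.03*np.cos(t),s*.12+.03*np.sin(t),np.full(40,.058)]),'top')
    cv2.polylines(big,[np.int32((q+.5-[x0,y0])*k)],True,(0,0,255),1)
    b=np.array([np.cos(.6),np.sin(.6)])*.032
    q=proj(w(p,[[-.15-b[0],s*.12-b[1],.096],[-.15+b[0],s*.12+b[1],.096]]),'top')
    cv2.polylines(big,[np.int32((q+.5-[x0,y0])*k)],False,(0,255,255),1)
cv2.imwrite('pics/fit.png',big)
E
```

```text
[ 0.64973544  0.06837166 -0.22207464] [-0.7 -1.5  0.4 -1.5  2.6  1.5 -2.2  0.7 -0.1  0.8]
```

View pics/fit.png

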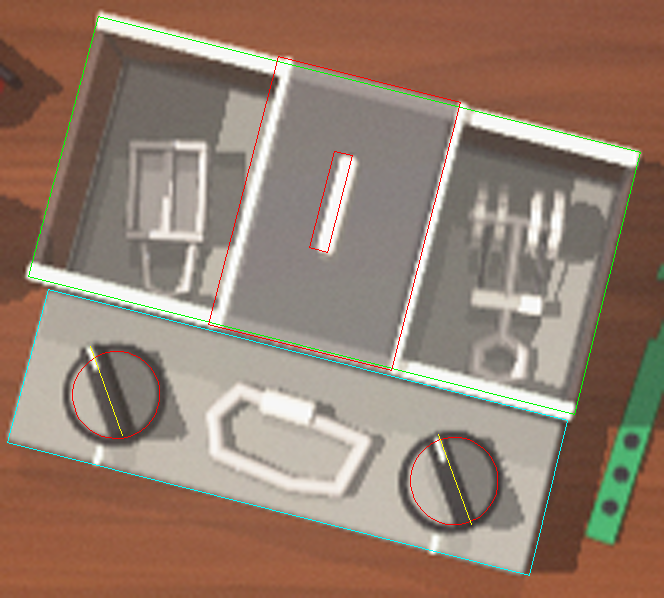

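```bash
cat >> h.py <<'E'
def delta(local,psi):
    "tool shift (mm) and roll (deg) to bring TCP to a cabinet-frame point, tool x at angle psi of cabinet x"
    p=np.load('p.npy'); s=get_state(); r=R.from_quat(s['eef_rot'])
    d=r.inv().apply(w(p,[local])[0]-s['eef_pos'])*1000
    x=r.apply([1,0,0]); cur=np.arctan2(x[1],x[0])
    roll=np.degrees((cur-(p[2]+psi)+np.pi/2)%np.pi-np.pi/2)
    print('now',s['eef_pos'].round(4),'shift',d.round(1),'roll',round(roll,1),'t',s['time_s'])
E
python3 - <<'E'
from h import *
p=np.load('p.npy'); c,s=np.cos(p[2]),np.sin(p[2]); p[:2]+=np.array([-s,c])*.002; np.save('p.npy',p)
delta([0,-.006,.2],0)
E
```

```text
now [ 0.1768 -0.5994  0.1924] shift [ 640.6 -503.3   -7.6] roll 29.2 t 0.8
```

Request:
send_rows --plan '[{"grip": 0.3,"tx": 0,"ty": 0,"tz": -40,"roll": 0},{"grip": 0.3,"tx": 641,"ty": -503,"tz": -40,"roll": 29.2},{"grip": 0.3,"tx": 641,"ty": -503,"tz": -40,"roll": 29.2},{"grip": 0.3,"tx": 641,"ty": -503,"tz": -40,"roll": 29.2},{"grip": 0.3,"tx": 641,"ty": -503,"tz": -40,"roll": 29.2},{"grip": 0.3,"tx": 641,"ty": -503,"tz": -40,"roll": 29.2},{"grip": 0.3,"tx": 641,"ty": -503,"tz": -40,"roll": 29.2},{"grip": 0.3,"tx": 641,"ty": -503,"tz": -40,"roll": 29.2},{"grip": 0.3,"tx": 641,"ty": -503,"tz": -40,"roll": 29.2},{"grip": 0.3,"tx": 641,"ty": -503,"tz": -40,"roll": 29.2},{"grip": 0.3,"tx": 641,"ty": -503,"tz": -40,"roll": 29.2},{"grip": 0.3,"tx": 641,"ty": -503,"tz": -40,"roll": 29.2},{"grip": 0.3,"tx": 641,"ty": -503,"tz": -40,"roll": 29.2},{"grip": 0.3,"tx": 641,"ty": -503,"tz": -40,"roll": 29.2},{"grip": 0.3,"tx": 641,"ty": -503,"tz": -40,"roll": 29.2},{"grip": 0.3,"tx": 641,"ty": -503,"tz": -40,"roll": 29.2},{"grip": 0.3,"tx": 641,"ty": -503,"tz": -40,"roll": 29.2},{"grip": 0.3,"tx": 641,"ty": -503,"tz": -40,"roll": 29.2}]'

```text
time_s: 3.05
eef_pos: [0.6491, 0.063, 0.2329]
eef_rot: [0.994, -0.112, 0.0, 0.0]
wrist_force: [0.4, 0.6, 0.1]
width: 0.698
gripper_force: 0.0
```

```bash
python3 - <<'E'
from h import *
delta([0,-.006,.146],0)
im=vision.capture('wrist');i=vision.camera_info('wrist');p=np.load('p.npy')
im=im[:,:,::-1].copy()
for z,xa,ya,y0,col in[(.162,.032,.006,-.006,(0,0,255)),(.114,.09,.186,0,(0,255,0))]:
    q=proj(w(p,[[-xa,y0-ya,z],[xa,y0-ya,z],[xa,y0+ya,z],[-xa,y0+ya,z]]),'wrist',i);cv2.polylines(im,[np.int32(q)],True,col,1)
for s in(1,-1):
    b=np.array([np.cos(.6),np.sin(.6)])*.032
    q=proj(w(p,[[-.15-b[0],s*.12-b[1],.096],[-.15+b[0],s*.12+b[1],.096]]),'wrist',i)
    cv2.polylines(im,[np.int32(q)],False,(0,255,255),1)
cv2.imwrite('pics/w1.png',im)
E
```

```text
now [0.6491 0.063  0.2329] shift [-0.6 -1.4 86.9] roll -0.1 t 3.05
```

View pics/w1.png

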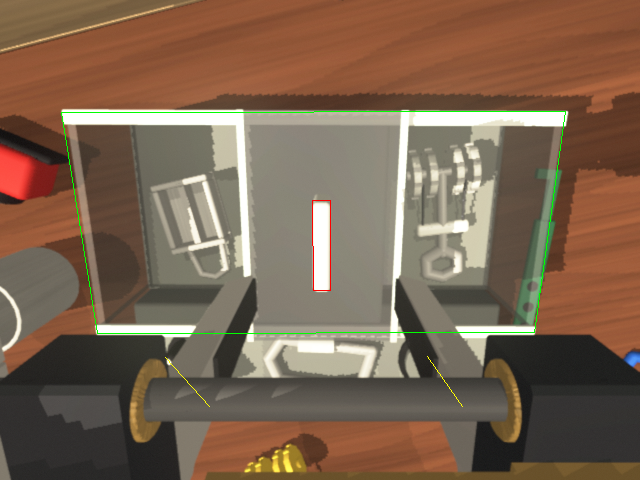

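The overlay matches: tab at (321,246), with the jaws either side of it. Next I'll lower, grip and slide towards the right bay (+ty).

Request:
send_rows --force 20 --plan '[{"grip": 0.3,"tx": 0,"ty": -1,"tz": 45,"roll": 0},{"grip": 0.3,"tx": 0,"ty": -1,"tz": 87,"roll": 0},{"grip": 0.3,"tx": 0,"ty": -1,"tz": 87,"roll": 0},{"grip": 1,"tx": 0,"ty": -1,"tz": 87,"roll": 0},{"grip": 1,"tx": 0,"ty": -1,"tz": 87,"roll": 0},{"grip": 1,"tx": 0,"ty": -1,"tz": 87,"roll": 0},{"grip": 1,"tx": 0,"ty": -1,"tz": 87,"roll": 0},{"grip": 1,"tx": 0,"ty": -1,"tz": 87,"roll": 0},{"grip": 1,"tx": 0,"ty": 15,"tz": 87,"roll": 0},{"grip": 1,"tx": 0,"ty": 35,"tz": 87,"roll": 0},{"grip": 1,"tx": 0,"ty": 55,"tz": 87,"roll": 0},{"grip": 1,"tx": 0,"ty": 75,"tz": 87,"roll": 0},{"grip": 1,"tx": 0,"ty": 90,"tz": 87,"roll": 0},{"grip": 1,"tx": 0,"ty": 100,"tz": 87,"roll": 0},{"grip": 1,"tx": 0,"ty": 105,"tz": 87,"roll": 0},{"grip": 1,"tx": 0,"ty": 109,"tz": 87,"roll": 0},{"grip": 1,"tx": 0,"ty": 111,"tz": 87,"roll": 0},{"grip": 1,"tx": 0,"ty": 113,"tz": 87,"roll": 0},{"grip": 1,"tx": 0,"ty": 113,"tz": 87,"roll": 0}]'

```text
time_s: 5.48
eef_pos: [0.6234, -0.0459, 0.1455]
eef_rot: [0.994, -0.111, -0.001, -0.0]
wrist_force: [-5.4, 4.7, 5.5]
width: 0.122
gripper_force: 20.0
```

Request:
send_rows --plan '[{"grip": 1,"tx": 0,"ty": 1,"tz": 0,"roll": 0},{"grip": 1,"tx": 0,"ty": 2,"tz": 0,"roll": 0},{"grip": 1,"tx": 0,"ty": 3,"tz": 0,"roll": 0},{"grip": 1,"tx": 0,"ty": 3,"tz": 0,"roll": 0}]'

```text
time_s: 5.98
eef_pos: [0.6234, -0.0461, 0.1456]
eef_rot: [0.994, -0.11, -0.0, -0.002]
wrist_force: [-0.9, 15.5, 2.4]
width: 0.123
gripper_force: 20.0
```

```bash
python3 - <<'E'
from h import *
delta([0,-.12,.146],0);print(get_state()['wrist_force'])
E
```

```text
now [ 0.6234 -0.0461  0.1456] shift [ 0.5  0.6 -0.4] roll 0.1 t 5.975
[-0.89066593 15.5384386   2.42256898]
```

Request:
send_rows --plan '[{"grip": 0.6,"tx": 0,"ty": 0,"tz": 0,"roll": 0},{"grip": 0.6,"tx": 0,"ty": 0,"tz": 0,"roll": 0},{"grip": 0.6,"tx": 0,"ty": -2,"tz": 0,"roll": 0},{"grip": 0.6,"tx": 0,"ty": -2,"tz": -50,"roll": 0},{"grip": 0.6,"tx": 0,"ty": -2,"tz": -70,"roll": 0}]'

```text
time_s: 6.6
eef_pos: [0.6249, -0.0471, 0.2179]
eef_rot: [0.994, -0.111, 0.001, -0.0]
wrist_force: [0.3, -0.3, -0.5]
width: 0.4
gripper_force: 0.0
```

```bash
python3 - <<'E'
from h import *
delta([-.15,-.12,.085],.6);print(get_state()['joints'].round(2))
im=vision.capture('top')
p=np.load('p.npy');q=proj(w(p,[[0,-.12,.162]]),'top');print(q)
for t in['knob_right_grip']: print(finder.spot_in(t,'top')[:2], w(p,[[-.15,-.12,.096]]))
im=vision.capture('wrist')[:,:,::-1].copy();i=vision.camera_info('wrist')
for z,xa,ya,y0,col in[(.162,.032,.006,-.12,(0,0,255)),(.12,.092,.062,-.12,(0,255,0))]:
    q=proj(w(p,[[-xa,y0-ya,z],[xa,y0-ya,z],[xa,y0+ya,z],[-xa,y0+ya,z]]),'wrist',i);cv2.polylines(im,[np.int32(q)],True,col,1)
cv2.imwrite('pics/w2.png',im)
E
```

```text
now [ 0.6249 -0.0471  0.2179] shift [-1.515e+02  1.000e-01  1.325e+02] roll -34.4 t 6.6
[ 0.3   0.42 -0.36  1.57  0.16  1.17 -1.89]
[[343.35374224 193.85638163]]
[{'position': [0.4758, 0.0007, 0.0645], 'score': 0.75}] [[ 0.4774291 -0.0136925  0.096    ]]
```

View pics/w2.png

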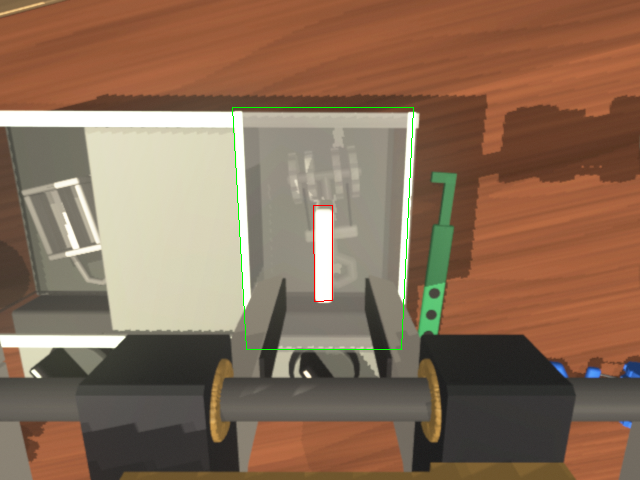

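The door is home: the predicted tab and plate outlines match the picture. Next I'll go above the knob.

Request:
send_rows --plan '[{"grip": 0.4,"tx": -50,"ty": 0,"tz": 0,"roll": -10},{"grip": 0.4,"tx": -100,"ty": 0,"tz": 0,"roll": -20},{"grip": 0.4,"tx": -152,"ty": 0,"tz": 10,"roll": -30},{"grip": 0.4,"tx": -152,"ty": 0,"tz": 40,"roll": -34.4},{"grip": 0.4,"tx": -152,"ty": 0,"tz": 60,"roll": -34.4},{"grip": 0.4,"tx": -152,"ty": 0,"tz": 60,"roll": -34.4}]'

```text
time_s: 7.5
eef_pos: [0.4745, -0.0133, 0.1538]
eef_rot: [0.982, 0.188, -0.002, -0.001]
wrist_force: [-0.1, 0.4, 0.7]
width: 0.605
gripper_force: 0.0
```

```bash
python3 - <<'E'
from h import *
delta([-.15,-.12,.085],.6)
p=np.load('p.npy')
im=vision.capture('wrist')[:,:,::-1].copy();i=vision.camera_info('wrist')
c,s=np.cos(.6),np.sin(.6)
q=proj(w(p,[[-.15+a*c-b*s,-.12+a*s+b*c,.096] for a,b in[(.032,.007),(.032,-.007),(-.032,-.007),(-.032,.007)]]),'wrist',i)
cv2.polylines(im,[np.int32(q)],True,(0,0,255),1)
cv2.imwrite('pics/w3.png',im)
E
```

```text
now [ 0.4745 -0.0133  0.1538] shift [ 2.8  1.5 68.8] roll -0.0 t 7.5
```

View pics/w3.png

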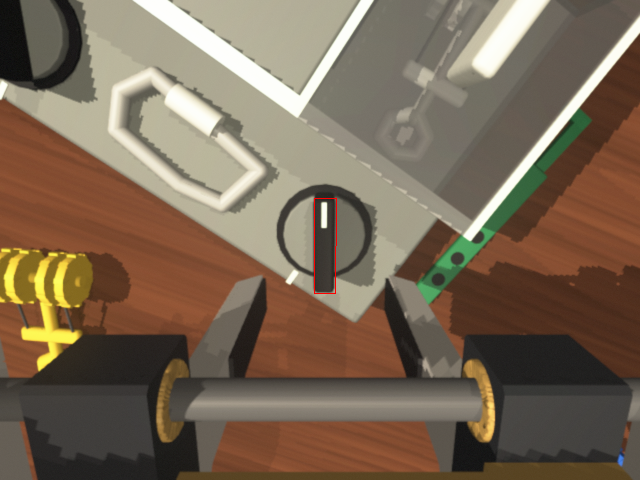

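The model outline lies on the bar (325,245), so I'll lower, grip, twist past the stop slightly, hold, release and rise.

Request:
send_rows --force 25 --plan '[{"grip": 0.4,"tx": 3,"ty": 1,"tz": 40,"roll": 0},{"grip": 0.4,"tx": 3,"ty": 1,"tz": 69,"roll": 0},{"grip": 0.4,"tx": 3,"ty": 1,"tz": 69,"roll": 0},{"grip": 1,"tx": 3,"ty": 1,"tz": 69,"roll": 0},{"grip": 1,"tx": 3,"ty": 1,"tz": 69,"roll": 0},{"grip": 1,"tx": 3,"ty": 1,"tz": 69,"roll": 0},{"grip": 1,"tx": 3,"ty": 1,"tz": 69,"roll": 0},{"grip": 1,"tx": 3,"ty": 1,"tz": 69,"roll": 0},{"grip": 1,"tx": 3,"ty": 1,"tz": 69,"roll": 8},{"grip": 1,"tx": 3,"ty": 1,"tz": 69,"roll": 16}]'

```text
time_s: 8.8
eef_pos: [0.479, -0.0131, 0.0864]
eef_rot: [0.999, 0.047, -0.0, -0.0]
wrist_force: [0.2, 0.1, 1.0]
width: 0.003
gripper_force: 0.0
```

```bash
python3 - <<'E'
from h import *
delta([-.15,-.12,.085],.6)
s=get_state();print(s['width'],s['gripper_force'],s['wrist_force'],s['torque'],s['joints'].round(2))
a=vision.capture('wrist')[:,:,::-1];b=vision.capture('side')[150:330,230:430,::-1]
a=cv2.resize(a,(400,300));b=cv2.resize(b,(400,360))
cv2.imwrite('pics/w4.png',np.hstack([np.vstack([a,np.zeros((60,400,3),np.uint8)]),b]))
E
```

```text
now [ 0.479  -0.0131  0.0864] shift [-1.6  0.4  1.4] roll -16.3 t 8.8
0.0034664530861750658 0.0 [0.19490732 0.09223368 1.02597248] [-0.00471827 -0.04069263  0.01448192] [ 0.32  0.33 -0.42  2.05  0.18  0.8  -1.68]
```

View pics/w4.png

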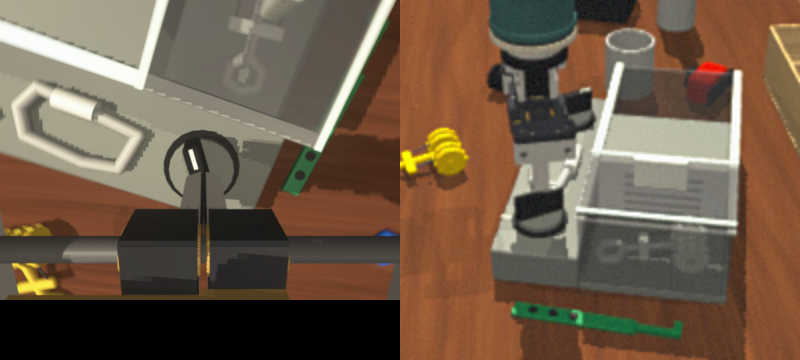

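```bash
python3 - <<'E'
from h import *
p=np.load('p.npy');s=get_state();r=R.from_quat(s['eef_rot'])
tip=np.array(s['eef_pos'])+r.apply([0,0,.017])
c,sn=np.cos(.6),np.sin(.6)
out=[]
for cam,k in(('side',6),('wrist',2)):
    im=vision.capture(cam)[:,:,::-1].copy();i=vision.camera_info(cam)
    def P(x):return proj(x,cam,i)
    t=P([tip])[0]; x0,y0=int(t[0])-(33 if cam=='side' else 100),int(t[1])-(33 if cam=='side' else 100);n=66 if cam=='side' else 200
    x0=max(0,min(x0,640-n));y0=max(0,min(y0,480-n))
    big=cv2.resize(im[y0:y0+n,x0:x0+n],(400,400),interpolation=cv2.INTER_CUBIC);k=400/n
    for z in(.062,.096):
        q=P(w(p,[[-.15+a*c-b*sn,-.12+a*sn+b*c,z] for a,b in[(.032,.007),(.032,-.007),(-.032,-.007),(-.032,.007)]]))
        cv2.polylines(big,[np.int32((q-[x0,y0])*k)],True,(0,0,255),1)
    q=P([tip,s['eef_pos'],tip-r.apply([0,0,.08])]);cv2.polylines(big,[np.int32((q-[x0,y0])*k)],False,(0,255,0),2)
    out.append(big)
cv2.imwrite('pics/w5.png',np.hstack(out))
E
```

```text
(no output)
```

View pics/w5.png

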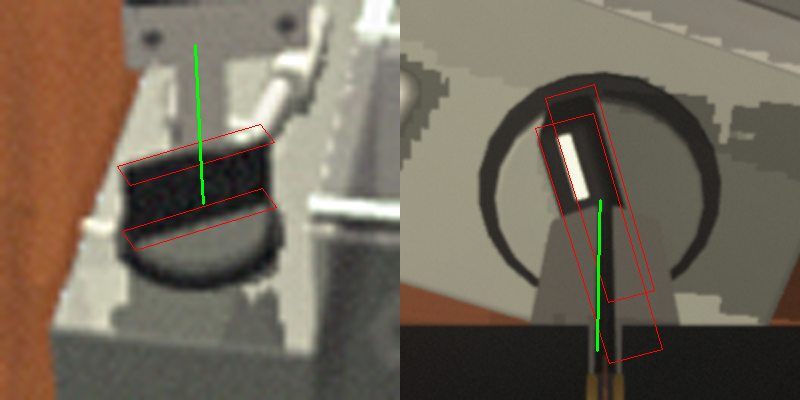

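```bash
python3 - <<'E'
from h import *
print(robot.tip_reach,[a for a in dir(robot) if a[0]!='_'])
s=get_state();r=R.from_quat(s['eef_rot']);i=vision.camera_info('wrist')
for d in(.03,.017,0,-.01,-.02):print(d,proj([s['eef_pos']+r.apply([0,0,d])],'wrist',i).round(0),proj([s['eef_pos']+r.apply([0,0,d])],'side').round(0))
T=np.array(i['camera_from_world']);print(r.inv().apply(np.linalg.inv(T)[:3,3]-s['eef_pos']).round(3))
E
```

```text
0.017 ['PlanningError', 'job_done', 'tip_reach']
0.03 [[323. 265.]] [[301. 259.]]
0.017 [[323. 272.]] [[300. 255.]]
0 [[323. 283.]] [[300. 249.]]
-0.01 [[323. 291.]] [[300. 246.]]
-0.02 [[323. 299.]] [[300. 243.]]
[ 0.075  0.001 -0.193]
```

The measured tip position and the pictures disagree. The fingers shut just above the bar: side view shows them ending at the bar's top edge, so the tips seem to sit about 25 mm higher than nominal. I'll raise, reopen at the bar's angle, and step lower while watching the force.

Request:
send_rows --plan '[{"grip": 1,"tx": 0,"ty": 0,"tz": -30,"roll": 0},{"grip": 0.3,"tx": -1,"ty": 0,"tz": -30,"roll": -8},{"grip": 0.3,"tx": -1,"ty": 0,"tz": -30,"roll": -16},{"grip": 0.3,"tx": -1,"ty": 0,"tz": -30,"roll": -16},{"grip": 0.3,"tx": -1,"ty": 0,"tz": -30,"roll": -16},{"grip": 0.3,"tx": -1,"ty": 0,"tz": -10,"roll": -16},{"grip": 0.3,"tx": -1,"ty": 0,"tz": -2,"roll": -16},{"grip": 0.3,"tx": -1,"ty": 0,"tz": 2,"roll": -16},{"grip": 0.3,"tx": -1,"ty": 0,"tz": 4,"roll": -16},{"grip": 0.3,"tx": -1,"ty": 0,"tz": 4,"roll": -16}]'

```text
time_s: 10.25
eef_pos: [0.4782, -0.0131, 0.0826]
eef_rot: [0.982, 0.188, 0.0, -0.0]
wrist_force: [0.2, -0.1, -0.1]
width: 0.702
gripper_force: 0.0
```

```bash
python3 - <<'E'
from h import *
delta([-.15,-.12,.085],.6)
s=get_state();r=R.from_quat(s['eef_rot']);p=np.load('p.npy')
out=[]
for cam,n in(('side',66),('wrist',300)):
    im=vision.capture(cam)[:,:,::-1].copy();i=vision.camera_info(cam)
    t=proj([s['eef_pos']],cam,i)[0];x0,y0=np.clip((t-n/2).astype(int),0,[640-n,480-n]);k=400/n
    big=cv2.resize(im[y0:y0+n,x0:x0+n],(400,400),interpolation=cv2.INTER_CUBIC)
    for sg in(1,-1):   # nominal fingertip inner corners
        q=proj(s['eef_pos']+r.apply([[-.008,sg*.033,.017],[.008,sg*.033,.017],[.008,sg*.033,-.04]]),cam,i)
        cv2.polylines(big,[np.int32((q-[x0,y0])*k)],False,(0,255,0),1)
    out.append(big)
cv2.imwrite('pics/w6.png',np.hstack(out))
E
```

```text
now [ 0.4782 -0.0131  0.0826] shift [-0.9  0.2 -2.4] roll -0.0 t 10.25
```

View pics/w6.png

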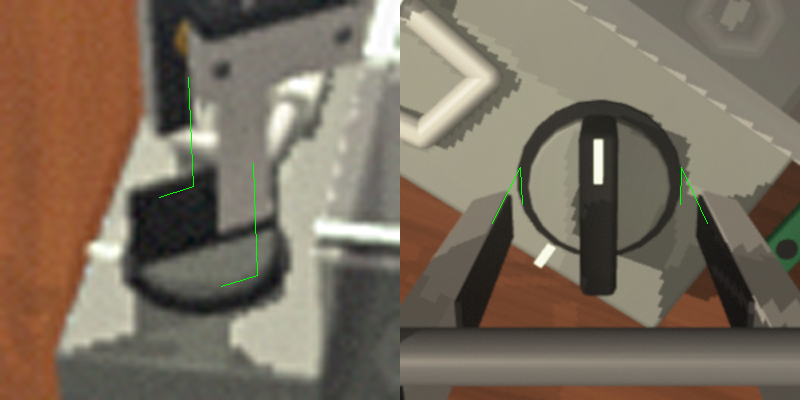

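Confirmed: the real tips end about 25 mm above the nominal outline (side crop row 235 against 285). I'll go 18 mm lower and close.

Request:
send_rows --force 25 --plan '[{"grip": 0.3,"tx": 0,"ty": 0,"tz": 6,"roll": 0},{"grip": 0.3,"tx": 0,"ty": 0,"tz": 12,"roll": 0},{"grip": 0.3,"tx": 0,"ty": 0,"tz": 18,"roll": 0},{"grip": 1,"tx": 0,"ty": 0,"tz": 18,"roll": 0},{"grip": 1,"tx": 0,"ty": 0,"tz": 18,"roll": 0},{"grip": 1,"tx": 0,"ty": 0,"tz": 18,"roll": 0},{"grip": 1,"tx": 0,"ty": 0,"tz": 18,"roll": 0},{"grip": 1,"tx": 0,"ty": 0,"tz": 18,"roll": 0},{"grip": 1,"tx": 0,"ty": 0,"tz": 18,"roll": 0}]'

```text
time_s: 11.48
eef_pos: [0.4774, -0.0113, 0.0645]
eef_rot: [0.982, 0.188, -0.0, -0.001]
wrist_force: [-6.2, 11.8, 5.8]
width: 0.145
gripper_force: 25.0
```

Gripped, with opening 0.145 (14 mm). I'll relieve the side load, then twist.

Request:
send_rows --plan '[{"grip": 1,"tx": 0,"ty": -2,"tz": 0,"roll": 0},{"grip": 1,"tx": 0,"ty": -3,"tz": 0,"roll": 8},{"grip": 1,"tx": 0,"ty": -3,"tz": 0,"roll": 16},{"grip": 1,"tx": 0,"ty": -3,"tz": 0,"roll": 24},{"grip": 1,"tx": 0,"ty": -3,"tz": 0,"roll": 32},{"grip": 1,"tx": 0,"ty": -3,"tz": 0,"roll": 40},{"grip": 1,"tx": 0,"ty": -3,"tz": 0,"roll": 48},{"grip": 1,"tx": 0,"ty": -3,"tz": 0,"roll": 56},{"grip": 1,"tx": 0,"ty": -3,"tz": 0,"roll": 62},{"grip": 1,"tx": 0,"ty": -3,"tz": 0,"roll": 66},{"grip": 1,"tx": 0,"ty": -3,"tz": 0,"roll": 69},{"grip": 1,"tx": 0,"ty": -3,"tz": 0,"roll": 69}]'

```text
time_s: 12.98
eef_pos: [0.4768, -0.0125, 0.0645]
eef_rot: [0.915, -0.403, 0.0, 0.001]
wrist_force: [-1.5, -13.2, 3.6]
width: 0.146
gripper_force: 25.0
```

```bash
python3 - <<'E'
from h import *
delta([-.15,-.12,.065],-.6);s=get_state();print(s['torque'],s['wrist_force'],s['width'])
E
```

```text
now [ 0.4768 -0.0125  0.0645] shift [ 1.3  0.3 -0.5] roll -0.4 t 12.975
[-3.20900876  0.37370072  0.10275242] [ -1.45862612 -13.19864772   3.59408025] 0.14614506339812763
```

Request:
send_rows --plan '[{"grip": 1,"tx": 1,"ty": 1,"tz": 0,"roll": 2},{"grip": 1,"tx": 1,"ty": 1,"tz": 0,"roll": 4},{"grip": 1,"tx": 1,"ty": 1,"tz": 0,"roll": 4},{"grip": 1,"tx": 1,"ty": 1,"tz": 0,"roll": 4},{"grip": 1,"tx": 1,"ty": 1,"tz": 0,"roll": 4}]'

```text
time_s: 13.6
eef_pos: [0.4769, -0.0127, 0.0645]
eef_rot: [0.901, -0.434, 0.0, 0.0]
wrist_force: [-0.7, -6.8, 3.0]
width: 0.149
gripper_force: 25.9
```

```bash
python3 - <<'E'
from h import *
delta([-.15,-.12,.065],-.6);s=get_state();print(s['torque'],s['wrist_force'],s['width'])
E
```

```text
now [ 0.4769 -0.0127  0.0645] shift [ 1.1  0.2 -0.5] roll -4.3 t 13.6
[-1.84391382  0.20621248  0.51919592] [-0.68609566 -6.75291671  3.00562638] 0.14878350250891673
```

The torque has risen to 0.52 N m, well above the spring's 0.14, so the knob is at its stop. I'll release and rise.

Request:
send_rows --plan '[{"grip": 0.05,"tx": 0,"ty": 0,"tz": 0,"roll": 0},{"grip": 0.05,"tx": 0,"ty": 0,"tz": 0,"roll": 0},{"grip": 0.05,"tx": 0,"ty": 0,"tz": 0,"roll": 0},{"grip": 0.05,"tx": 0,"ty": 0,"tz": 0,"roll": 0},{"grip": 0.05,"tx": 0,"ty": 0,"tz": 0,"roll": 0},{"grip": 0.05,"tx": 0,"ty": 0,"tz": 0,"roll": 0},{"grip": 0.05,"tx": 0,"ty": 0,"tz": -30,"roll": 0},{"grip": 0.05,"tx": 0,"ty": 0,"tz": -80,"roll": 0},{"grip": 0.05,"tx": 0,"ty": 0,"tz": -130,"roll": 0},{"grip": 0.05,"tx": 0,"ty": 0,"tz": -130,"roll": 0},{"grip": 0.05,"tx": 0,"ty": 0,"tz": -130,"roll": 0},{"grip": 0.05,"tx": 0,"ty": 0,"tz": -130,"roll": 0}]'

```text
time_s: 15.1
eef_pos: [0.4762, -0.0118, 0.1933]
eef_rot: [0.901, -0.433, -0.001, 0.0]
wrist_force: [-0.1, -0.3, 0.1]
width: 0.95
gripper_force: 0.0
```

```bash
python3 - <<'E'
from h import *
a=vision.capture('wrist')[:,:,::-1];b=vision.capture('side')[130:330,220:430,::-1]
cv2.imwrite('pics/w7.png',np.hstack([cv2.resize(a,(440,330)),cv2.resize(b,(346,330))]))
E
```

```text
(no output)
```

View pics/w7.png

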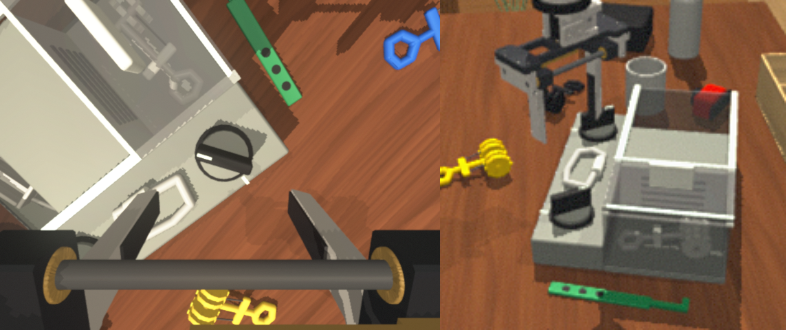

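The pictures show the right knob back at its rest angle, the door over the cam's bay, and the gripper clear of everything.

```bash
python3 -c "
from bench import robot;print(robot.job_done())"
```

```text
the job is handed in; nothing more can be done
None
```

The door is home over the right bay, which holds the cam; that bay's fan knob was twisted to its stop, held and sprang back; the job is handed in, with no verdict returned.

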